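# Find the mould that still holds its casting

### The job

Two closed plaster moulds that look alike stand on the discs of the drying board; one is empty, the other is heavier because a casting is still shut inside. Lift the one nearer the banding wheel well clear to feel its weight, set it back gently upright on the middle of its disc and let go, then lift the other the same way; the job finishes while still holding the heavier one upright and still in the gripper, about 5 to 10 cm above the middle of the wheel head, with the lighter one standing let go on the middle of its disc. Do not tip, drop or knock the moulds, and leave everything else on the bench where it is.

Things in the scene. Friction and masses are not known exactly. Their poses are not given: they have to be found in the camera images.
- mould_a: closed round plaster mould, upright, 60 mm across, 90 mm tall, two black rubber bands round its lower half; origin at the centre of its underside, z up its axis. The two look alike: the empty one weighs about 0.19 kg, the one with the casting shut inside about 0.36 kg (a few mm of play within); which is which, and on which disc, changes.
- mould_b: the other mould: closed round plaster mould, upright, 60 mm across, 90 mm tall, two black rubber bands round its lower half; origin at the centre of its underside, z up its axis. The two look alike: the empty one weighs about 0.19 kg, the one with the casting shut inside about 0.36 kg (a few mm of play within); which is which, and on which disc, changes.
- board: fixed wooden drying board 130 x 300 x 12 mm; origin at the centre of its underside, y along its length towards the wheel's side. Two fixed plaster discs, 84 mm across and 15 mm thick, lie on it 170 mm apart; one mould stands in the middle of each, its underside 27 mm above the table
- seat_near (a point): centre of the top of the disc nearer the wheel, 27 mm above the table
- seat_far (a point): centre of the top of the disc farther from the wheel, 27 mm above the table
- wheel: fixed banding wheel: a round metal head 200 mm across with rings turned in it, on a foot; its top is 60 mm above the table; origin at the centre of its underside
- wheel_top (a point): centre of the top of the wheel head, 60 mm above the table
- mug: white enamelled mug, 80 mm tall, 80 mm across, with a side handle; origin at the centre of its underside. Leave it alone.
- sleeve: plain white porcelain cylinder, 52 mm across and 70 mm tall, lower and slimmer than the moulds and without bands; origin at the centre of its underside. Leave it alone.
- slip_jar: small capped jar, 56 mm across, 70 mm tall; origin at the centre of its underside. Leave it alone.
- brush: brush 170 mm long lying on the table along its x axis. Leave it alone.
- trimmer: wood-handled trimming tool with a flat steel blade, 160 mm long, lying on the table along its x axis. Leave it alone.
- rib: flat wooden potter's rib 90 x 45 x 8 mm lying on the table. Leave it alone.
- gauge: brass gauge ring, 68 mm outside, 48 mm inside, 12 mm high, lying flat. Leave it alone.
Not all that is in view belongs to the job. Leave any pink look-alike of the mould_a alone.

How it is judged:
On the way, in this order (a step that is already met when the one before it is completed fails the run):
1. the mould of the disc nearer the wheel is lifted at least 23 mm clear while the other stands on the far disc (((height (world z) of mould_a above 0.05 m and contact force between mould_a and board below 0.02 N and contact force between mould_a and the fingers above 1 N and angle between mould_a's own z axis and vertical below 0.35 rad and horizontal distance between mould_b and seat_far below 0.02 m and angle between mould_b's own z axis and vertical below 0.1 rad and contact force between mould_b and board above 1 N and height (world z) of mould_b below 0.035 m and contact force between mould_b and the fingers below 0.1 N) or (height (world z) of mould_b above 0.05 m and contact force between mould_b and board below 0.02 N and contact force between mould_b and the fingers above 1 N and angle between mould_b's own z axis and vertical below 0.35 rad and horizontal distance between mould_a and seat_far below 0.02 m and angle between mould_a's own z axis and vertical below 0.1 rad and contact force between mould_a and board above 1 N and height (world z) of mould_a below 0.035 m and contact force between mould_a and the fingers below 0.1 N))), for 0.2 s.
2. it is set back: both moulds stand on their discs, let go (((horizontal distance between mould_a and seat_near below 0.02 m and angle between each of mould_a, mould_b's own z axis and vertical below 0.1 rad and contact force between each of mould_a, mould_b and board above 1 N and height (world z) of each of mould_a, mould_b below 0.035 m and contact force between each of mould_a, mould_b and the fingers below 0.1 N and horizontal distance between mould_b and seat_far below 0.02 m) or (horizontal distance between mould_b and seat_near below 0.02 m and angle between each of mould_b, mould_a's own z axis and vertical below 0.1 rad and contact force between each of mould_b, mould_a and board above 1 N and height (world z) of each of mould_b, mould_a below 0.035 m and contact force between each of mould_b, mould_a and the fingers below 0.1 N and horizontal distance between mould_a and seat_far below 0.02 m))), for 0.2 s.
3. the mould of the far disc is lifted at least 23 mm clear while the other stands on the near disc (((height (world z) of mould_a above 0.05 m and contact force between mould_a and board below 0.02 N and contact force between mould_a and the fingers above 1 N and angle between mould_a's own z axis and vertical below 0.35 rad and horizontal distance between mould_b and seat_near below 0.02 m and angle between mould_b's own z axis and vertical below 0.1 rad and contact force between mould_b and board above 1 N and height (world z) of mould_b below 0.035 m and contact force between mould_b and the fingers below 0.1 N) or (height (world z) of mould_b above 0.05 m and contact force between mould_b and board below 0.02 N and contact force between mould_b and the fingers above 1 N and angle between mould_b's own z axis and vertical below 0.35 rad and horizontal distance between mould_a and seat_near below 0.02 m and angle between mould_a's own z axis and vertical below 0.1 rad and contact force between mould_a and board above 1 N and height (world z) of mould_a below 0.035 m and contact force between mould_a and the fingers below 0.1 N))), for 0.2 s.
At the end, for the whole second after the job is handed in: Heavier mould held by the fingers, still, upright within 0.2 rad, within 50 mm of the wheel's middle, underside 20 to 160 mm above the head, touching no wheel, board or mould; the lighter (under 2.6 N on the board) upright, let go, within 20 mm of a disc's middle (((height (world z) of mould_a between 0.08 and 0.22 m and horizontal distance between mould_a and wheel_top below 0.05 m and angle between mould_a's own z axis and vertical below 0.2 rad and contact force between mould_a and the fingers above 1 N and contact force between mould_a and wheel below 0.02 N and contact force between mould_a and board below 0.02 N and contact force between mould_a and mould_b below 0.02 N and linear speed of mould_a below 0.05 m/s and ((horizontal distance between mould_b and seat_near below 0.02 m and angle between mould_b's own z axis and vertical below 0.1 rad and contact force between mould_b and board above 1 N and height (world z) of mould_b below 0.035 m and contact force between mould_b and the fingers below 0.1 N) or (horizontal distance between mould_b and seat_far below 0.02 m and angle between mould_b's own z axis and vertical below 0.1 rad and contact force between mould_b and board above 1 N and height (world z) of mould_b below 0.035 m and contact force between mould_b and the fingers below 0.1 N)) and contact force between mould_b and board below 2.6 N and linear speed of mould_b below 0.02 m/s) or (height (world z) of mould_b between 0.08 and 0.22 m and horizontal distance between mould_b and wheel_top below 0.05 m and angle between mould_b's own z axis and vertical below 0.2 rad and contact force between mould_b and the fingers above 1 N and contact force between mould_b and wheel below 0.02 N and contact force between mould_b and board below 0.02 N and contact force between mould_b and mould_a below 0.02 N and linear speed of mould_b below 0.05 m/s and ((horizontal distance between mould_a and seat_near below 0.02 m and angle between mould_a's own z axis and vertical below 0.1 rad and contact force between mould_a and board above 1 N and height (world z) of mould_a below 0.035 m and contact force between mould_a and the fingers below 0.1 N) or (horizontal distance between mould_a and seat_far below 0.02 m and angle between mould_a's own z axis and vertical below 0.1 rad and contact force between mould_a and board above 1 N and height (world z) of mould_a below 0.035 m and contact force between mould_a and the fingers below 0.1 N)) and contact force between mould_a and board below 2.6 N and linear speed of mould_a below 0.02 m/s))); the arm keeps its last pose, push and grip.
It fails at once if a mould is tipped by more than 0.6 rad (angle between any of mould_a, mould_b's own z axis and vertical above 0.6 rad).
It fails at once if a mould is dropped or banged: it hits the board with more than 40 N (contact force between any of mould_a, mould_b and board above 40 N).
It fails at once if a bystander is moved by more than 30 mm (distance of any of mug, sleeve, slip_jar, brush, trimmer, rib, gauge from where it was at the start of the episode above 0.03 m).
It also fails if it takes over 72 s, if anything falls off the work surface, if the arm or the gripper's body presses on something with over 40 N, if the wrist force passes 120 N, or if a joint passes its speed limit or range.

### The arm

A 6-joint arm with a two-finger parallel gripper is mounted at the origin on the work surface. World frame = base frame: x ahead of the robot, y to its left, z up, the work surface at z = 0. Lengths are in m, angles in rad, forces in N, time in s.
With the tool pointing down it reaches from about 0.35 to 0.975 m from the base axis. Payload 4.9 kg.
Tool frame: the origin (TCP) lies at the very end of the fingers, on their centre line; the grasp point (between the pads) lies 19 mm behind it; z points along the fingers, x is the direction in which the jaws open and shut, and the axes are right-handed (so a half turn about z gives the same grasp; the last joint's range is limited). The gripper opens to 85 mm and grips with 20 to 120 N. Pads are 22 mm wide; open, the fingers measure 114 mm over their backs; the gripper's body (76 mm by 85 mm) begins 54 mm behind the grasp point. The pads swing forward as they close: fully open they stand 13 mm farther back than shut.
Start: joints at [-0.119, 0.053, 1.613, -0, 1.476, -0.119], TCP at [0.625, 0, 0.231] pointing down, gripper open.
Joint ranges: [-3.01, 3.01], [-1.01, 2.22], [0.06, 2.58], [-1.02, 4.17], [0.09, 2.62], [-3.14, 3.14]. Speed limits (rad/s): [2.57, 2.57, 3.14, 3.14, 3.14, 3.14].

### API

Orientations are given as a rotation vector (axis times angle).
In Python, from station import ctrl, get_image, calibration, job gives the robot as it stands.
- The arm moves only by the tool jog_arm, never from a script. Its argument "deltas" is a list of rows, each a list of 3 entries, a list of its own where there are three numbers: the turn, a rotation vector about the tool's x, y, z in degrees, then the shift along the tool's x, y, z in m, then the finger opening in m, from 0 to 0.0854. In form: [[[ax, ay, az], [tx, ty, tz], gripper], ...]. A call has 1 to 12 rows; each row is the pose to reach, as a shift and turn from the pose commanded when the call began, along the tool's axes at that moment; what a row does not reach only later rows make up. A row lasts 1/12 s, in which the tool goes at most 41.7 mm and 7.16 degrees, less where a joint would pass 70% of its speed; a pose out of reach is approached as far as the arm can. A call with a gripper value outside its range is refused whole. The fingers move at their own pace and stop on an object; "squeeze" is the grip in N (left out, the last holds). Time passes only in rows, so rows that repeat a pose let the fingers close. It gives the time, the measured TCP pose, the force and the opening at its end, in the units of the state.
- ctrl.get_obs(): the state, without advancing time (a new reading comes with each control period).
- get_image(name): name is "scene" or "side" or "wrist"; returns the picture (400x640x3 uint8, red, green, blue); there is no depth.
- calibration(name): a dict with "mtx" (3x3 intrinsics, pixels), "origin" and "rotation" of the camera in the world; the wrist camera has in their place "tool_from_camera" (4x4, takes a point from camera to tool coordinates, whose origin is the TCP and whose axes are the tool frame's). Camera axes: x right, y up, looking along -z (the intrinsics and any distortion apply to the point x, -y, -z); pixel columns grow to the right and rows downward; lengths in m; the calibration is good to about 2 mm. A picture is of the moment at which its call begins: read the wrist's pose just before it. calibration takes no time and is no camera call.
- job.finish_job(): hands the job in, once; it reports no verdict.
The state is a dict: "t": time; "q": joint angles; "dq": joint speeds; "effort": joint torques, N m; "tool_pos": TCP position; "tool_rot": TCP orientation; "contact_force": force on the tool from outside, world axes, zero at the start; "wrist_torque": the same for the moment, N m; "opening": finger opening in m.
Only numpy, scipy, OpenCV 4.12 (cv2) and the standard library are available. Lean on these libraries where they do the work, as an engineer would, in place of code of your own. Each camera call takes 0.05 s, during which the arm holds its last target.

## Working session

There is one attempt and no reset: what is moved stays moved. The work goes in short steps, Python scripts to look and compute and a tool call to move; the robot and the scene stay as the last step left them, time stands still between calls to the robot, and variables do not carry over. Pictures are saved under pics/ and viewed, and the job is handed in when it is done.

Besides the shell and the picture viewer there is one more tool, called after "Request:" as name(argument=value, ...) on one line, values as JSON. jog_arm: Moves the arm, as the interface text tells. Its arguments: {"type":"object","properties":{"deltas":{"type":"array","items":{"type":"array"}},"squeeze":{"type":"number"}},"required":["deltas"]}

```bash
mkdir -p pics; ls; python3 - <<'E'
from station import ctrl,get_image,calibration,job
import cv2,numpy as np
np.set_printoptions(precision=4,suppress=True)
for n in ["scene","side","wrist"]:
    o=ctrl.get_obs()
    im=get_image(n); cv2.imwrite(f"pics/{n}0.png",im[:,:,::-1]); print(n,calibration(n))
print(o)
E
```

```text
pics
scene {'mtx': array([[492.0097,   0.    , 321.8457],
       [  0.    , 492.0097, 187.8326],
       [  0.    ,   0.    ,   1.    ]]), 'origin': array([1.4851, 0.1048, 1.1371]), 'rotation': array([0.5414, 0.6239, 1.6431])}
side {'mtx': array([[445.2136,   0.    , 323.4944],
       [  0.    , 445.2136, 201.657 ],
       [  0.    ,   0.    ,   1.    ]]), 'origin': array([0.2682, 0.7847, 0.701 ]), 'rotation': array([ 0.234 , -1.294 , -2.5409])}
wrist {'mtx': array([[317.6013,   0.    , 317.3237],
       [  0.    , 317.6013, 197.9643],
       [  0.    ,   0.    ,   1.    ]]), 'tool_from_camera': array([[ 1.    , -0.0005, -0.0007,  0.0003],
       [-0.0007, -0.9581, -0.2863, -0.0732],
       [-0.0005,  0.2863, -0.9581, -0.1442],
       [ 0.    ,  0.    ,  0.    ,  1.    ]])}
{'t': 0.1, 'q': array([-0.119 ,  0.0533,  1.6141, -0.    ,  1.476 , -0.119 ]), 'dq': array([ 0.0022, -0.0016, -0.0043,  0.0002,  0.0001,  0.0015]), 'effort': array([  0.0006, -39.4903, -37.1363,  -0.    ,   0.004 ,  -0.    ]), 'tool_pos': array([0.6244, 0.0001, 0.2302]), 'tool_rot': array([-3.1414, -0.    ,  0.0029]), 'contact_force': array([ 0.307 ,  0.4995, -0.0309]), 'wrist_torque': array([0.0261, 0.02  , 0.0279]), 'opening': 0.08526827455530464}
```

View pics/scene0.png

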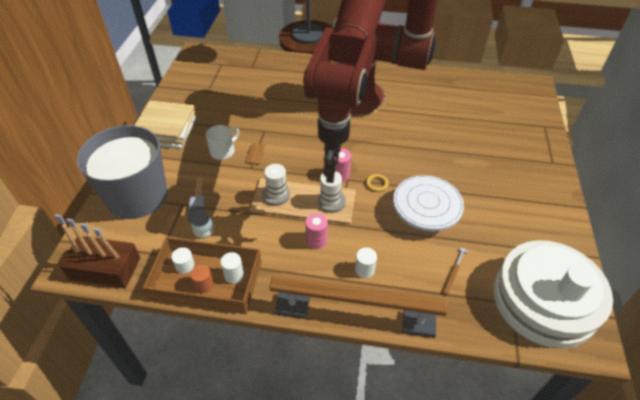

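View pics/side0.png

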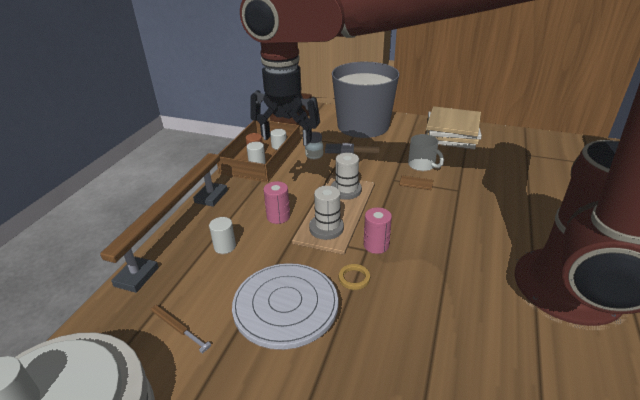

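View pics/wrist0.png

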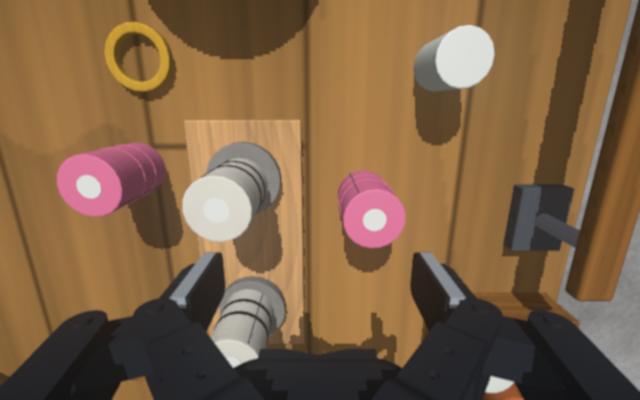

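The near mould is at wrist (218,210), side (327,210) and scene (331,190). The far mould is at wrist (240,330), side (347,175) and scene (275,183). These could be mistaken for moulds, by scene pixel:
- Pink look-alikes at (342,163) and (316,230).
- The sleeve at (366,262).
- Three cups in the tray at (182,260), (202,278) and (232,267).

I choose the two white banded ones standing on the board's discs. Next I'll check them in close crops.

```bash
cat > h.py <<'E'
import numpy as np, cv2
from scipy.spatial.transform import Rotation as R
from station import ctrl,get_image,calibration,job
np.set_printoptions(precision=4,suppress=True)
def pose(name,obs=None):
    c=calibration(name)
    if name=="wrist":
        T=c["tool_from_camera"]; Rt=R.from_rotvec(obs["tool_rot"]).as_matrix()
        return c["mtx"],np.array(obs["tool_pos"])+Rt@T[:3,3],Rt@T[:3,:3]
    return c["mtx"],np.array(c["origin"]),R.from_rotvec(c["rotation"]).as_matrix()
def ray(P,uv):
    K,o,Rm=P; d=np.array([(uv[0]-K[0,2])/K[0,0],-(uv[1]-K[1,2])/K[1,1],-1.])
    d=Rm@d; return o,d/np.linalg.norm(d)
def plane(P,uv,z):
    o,d=ray(P,uv); return o+d*(z-o[2])/d[2]
def proj(P,X):
    K,o,Rm=P; p=Rm.T@(np.array(X)-o); return np.array([K[0,2]+K[0,0]*p[0]/-p[2],K[1,2]-K[1,1]*p[1]/-p[2]])
def tri(rs):
    A=np.zeros((3,3));b=np.zeros(3)
    for o,d in rs:
        M=np.eye(3)-np.outer(d,d);A+=M;b+=M@o
    x=np.linalg.solve(A,b); return x,[np.linalg.norm((np.eye(3)-np.outer(d,d))@(x-o)) for o,d in rs]
E
python3 - <<'E'
import cv2,numpy as np
s=cv2.imread("pics/side0.png"); c=cv2.imread("pics/scene0.png"); w=cv2.imread("pics/wrist0.png")
a=cv2.resize(s[140:260,260:400],None,fx=4,fy=4,interpolation=cv2.INTER_CUBIC)   # 560x480
cv2.imwrite("pics/side0c.png",a)
cv2.imwrite("pics/scene0c.png",cv2.resize(c[140:250,240:400],None,fx=5,fy=5,interpolation=cv2.INTER_CUBIC))
cv2.imwrite("pics/wrist0c.png",cv2.resize(w[120:380,160:340],None,fx=2.2,fy=2.2,interpolation=cv2.INTER_CUBIC))
E
```

```text
(no output)
```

View pics/side0c.png

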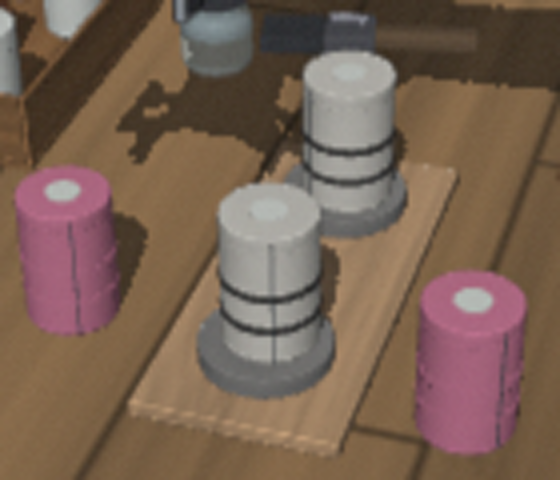

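View pics/scene0c.png

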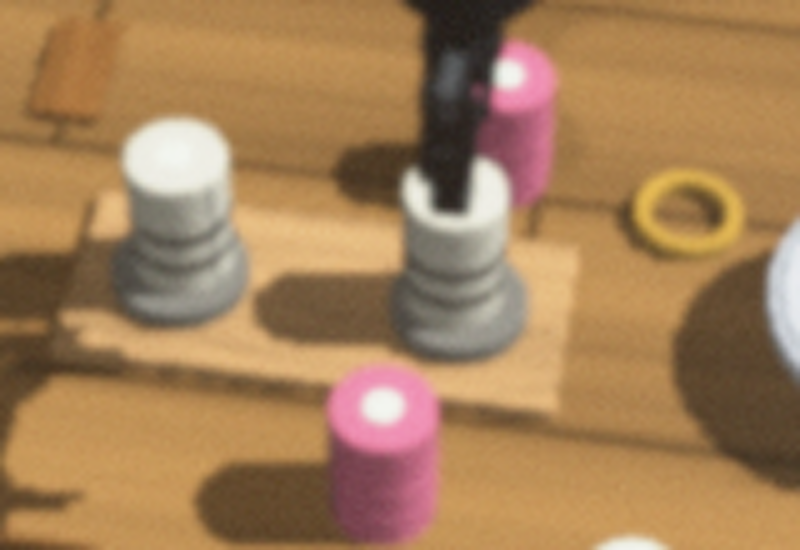

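View pics/wrist0c.png

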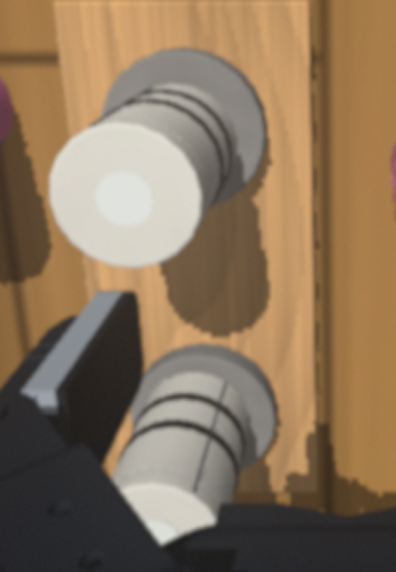

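The crops confirm the choice: two white moulds, each with two black bands, on grey discs. The pink ones stand on the table.

```bash
python3 - <<'E'
from h import *
o=ctrl.get_obs()
W,S,C=pose("wrist",o),pose("side"),pose("scene")
P={"s":S,"c":C,"w":W}
items={"near":dict(s=(327.2,192.8),w=(216.8,210)),"near3":dict(s=(327.2,192.8),w=(216.8,210),c=(331.2,178.4)),
"far":dict(s=(347.2,158.1),c=(275.2,171)),
"pinkA":dict(s=(275.5,187.5),c=(316.6,221.2),w=(374,220)),"pinkB":dict(s=(378.2,215),c=(342,154.4),w=(89,187))}
for k,v in items.items():
    x,r=tri([ray(P[q],uv) for q,uv in v.items()]); print(k,x,np.array(r)*1e3)
# wheel: pale metal mask in side & scene
for n,roi in (("side",(255,350,225,345)),("scene",(172,238,388,470))):
    im=cv2.imread(f"pics/{n}0.png"); hsv=cv2.cvtColor(im,cv2.COLOR_BGR2HSV)
    m=((hsv[...,2]>100)&(hsv[...,1]<70)).astype(np.uint8); mm=np.zeros_like(m); mm[roi[0]:roi[1],roi[2]:roi[3]]=m[roi[0]:roi[1],roi[2]:roi[3]]
    cs=max(cv2.findContours(mm,0,2)[0],key=cv2.contourArea); cs=cv2.convexHull(cs)
    e=cv2.fitEllipse(cs); print(n,"wheel ellipse",e, "at z=.06",plane(P[n[0] if n=="side" else "c"],e[0],.06))
    # grey disc
for n in("s","c"):
    pass
x,r=tri([ray(S,(286,300)),ray(C,(428.5,200.5))]);print("wheel",x,r)
# discs: bottom ellipse centre from side crop
print("disc near top side",plane(S,(260+266/4,140+344/4),.027), "wrist",plane(W,(160+190/2.2,120+120/2.2),.027))
for p in ((135,408),(338,450),(455,172)): print("board corner",plane(S,(260+p[0]/4,140+p[1]/4),.012))
E
```

```text
near [ 0.5385 -0.0148  0.1162] [0.0066 0.0066]
near3 [ 0.5389 -0.0133  0.1162] [1.1369 1.4342 2.469 ]
far [ 0.5378 -0.1748  0.1178] [1.5059 1.5059]
pinkA [ 0.6787 -0.032   0.0913] [0.8869 1.8702 1.0867]
pinkB [0.4142 0.0016 0.0919] [0.7323 2.623  2.4505]
side wheel ellipse ((284.4689636230469, 305.84002685546875), (86.2829818725586, 107.29265594482422), 79.48356628417969) at z=.06 [0.5252 0.2826 0.06  ]
scene wheel ellipse ((427.9404296875, 202.61790466308594), (54.984317779541016, 72.61783599853516), 103.70773315429688) at z=.06 [0.5383 0.2698 0.06  ]
wheel [0.5285 0.2702 0.06  ] [np.float64(0.001566891185771877), np.float64(0.00156689118577191)]
disc near top side [ 0.5376 -0.0032  0.027 ] wrist [ 0.5454 -0.0033  0.027 ]
board corner [0.5984 0.059  0.012 ]
board corner [0.4744 0.0581 0.012 ]
board corner [ 0.4773 -0.2412  0.012 ]
```

Heights come out at 0.116 to 0.118 m against the expected 0.117, so they agree. Next I'll move above the near mould and refine with the wrist camera.

Request:
jog_arm(deltas=[[[0,0,0],[-0.02,0.003,0],0.085],[[0,0,0],[-0.05,0.008,0],0.085],[[0,0,0],[-0.075,0.011,0],0.085],[[0,0,0],[-0.086,0.012,0],0.085],[[0,0,0],[-0.086,0.012,0],0.085],[[0,0,0],[-0.086,0.012,0],0.085]], squeeze=45)

```text
t: 0.65
tool_pos: [0.5388, -0.012, 0.2313]
tool_rot: [-3.142, 0.0, -0.001]
contact_force: [0.3, -0.6, -0.2]
opening: 0.085
```

```bash
python3 - <<'E'
from h import *
o=ctrl.get_obs(); im=get_image("wrist"); cv2.imwrite("pics/wrist1.png",im[:,:,::-1])
print(o["tool_pos"],o["tool_rot"],o["contact_force"])
import json; json.dump({k:np.array(o[k]).tolist() for k in("tool_pos","tool_rot")},open("w1.json","w"))
for n in("side","scene"): cv2.imwrite(f"pics/{n}1.png",get_image(n)[:,:,::-1])
E
```

```text
[ 0.5388 -0.012   0.2313] [-3.1416  0.0004 -0.0008] [ 0.2599 -0.6137 -0.1874]
```

View pics/wrist1.png

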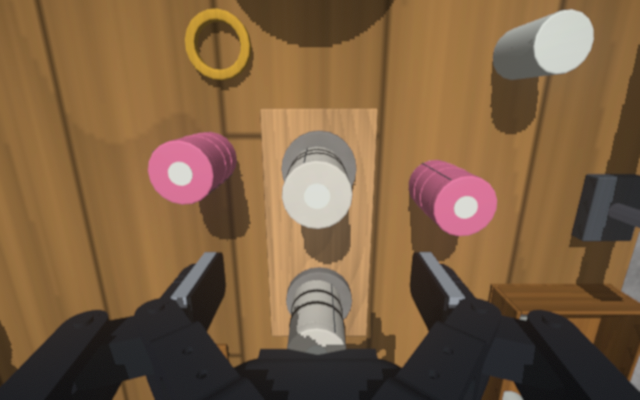

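```bash
python3 - <<'E'
from h import *
import json
o=json.load(open("w1.json")); W=pose("wrist",o)
im=cv2.imread("pics/wrist1.png"); hsv=cv2.cvtColor(im,cv2.COLOR_BGR2HSV)
m=((hsv[...,2]>175)&(hsv[...,1]<60)).astype(np.uint8)
mm=np.zeros_like(m); mm[150:240,270:365]=m[150:240,270:365]
cs=max(cv2.findContours(mm,0,2)[0],key=cv2.contourArea); e=cv2.fitEllipse(cs); print(e)
print("top",plane(W,e[0],.117), "diam check", plane(W,(e[0][0]+e[1][0]/2,e[0][1]),.117)-plane(W,(e[0][0]-e[1][0]/2,e[0][1]),.117))
print("plug",plane(W,(317,196),.117))
print("discs centre row approx near",plane(W,(318,167),.027),"far",plane(W,(319,301),.027))
for p in((263,109),(377,109),(368,334)): print("board corner",plane(W,p,.012))
E
```

```text
((316.3527526855469, 192.64816284179688), (67.9922866821289, 70.10034942626953), 174.4458465576172)
top [ 0.5385 -0.0113  0.117 ] diam check [0.0575 0.     0.    ]
plug [ 0.5391 -0.0143  0.117 ]
discs centre row approx near [ 0.5402 -0.007   0.027 ] far [ 0.5416 -0.1793  0.027 ]
board corner [0.4795 0.0549 0.012 ]
board corner [0.6052 0.0549 0.012 ]
board corner [ 0.6089 -0.2419  0.012 ]
```

```bash
python3 - <<'E'
import cv2
s=cv2.imread("pics/side1.png"); c=cv2.imread("pics/scene1.png")
cv2.imwrite("pics/side1c.png",cv2.resize(s[140:350,220:400],None,fx=2.8,fy=2.8,interpolation=cv2.INTER_CUBIC))
cv2.imwrite("pics/scene1c.png",cv2.resize(c[140:250,240:480],None,fx=3.3,fy=3.3,interpolation=cv2.INTER_CUBIC))
E
```

```text
(no output)
```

View pics/side1c.png

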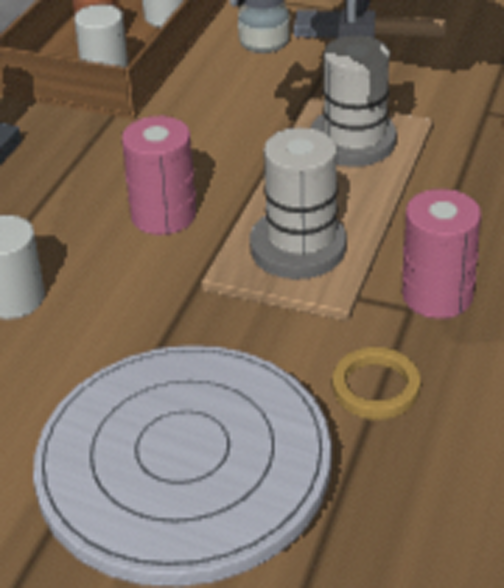

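View pics/scene1c.png

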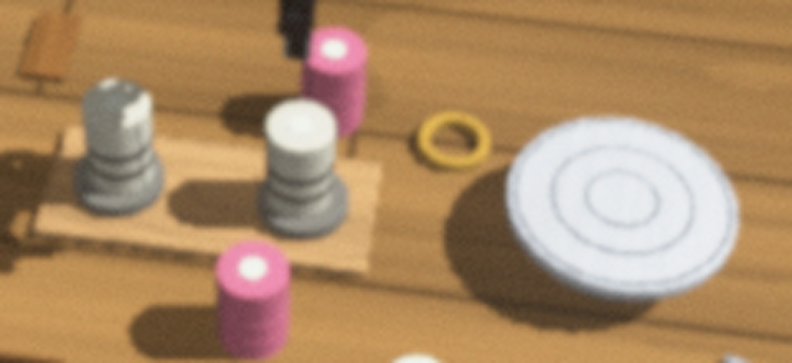

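Request:
jog_arm(deltas=[[[0,0,0],[0,-0.001,0.02],0.085],[[0,0,0],[0,-0.002,0.05],0.085],[[0,0,0],[0,-0.002,0.08],0.085],[[0,0,0],[0,-0.002,0.11],0.085],[[0,0,0],[0,-0.002,0.135],0.085],[[0,0,0],[0,-0.002,0.153],0.085],[[0,0,0],[0,-0.002,0.153],0.085]])

```text
t: 1.38
tool_pos: [0.5359, -0.0094, 0.073]
tool_rot: [-3.14, -0.0, 0.015]
contact_force: [-0.9, 0.4, -0.4]
opening: 0.0852
```

```bash
python3 - <<'E'
from h import *
o=ctrl.get_obs(); a=get_image("wrist"); b=get_image("side")
cv2.imwrite("pics/w2.png",np.hstack([cv2.resize(a[:,:,::-1],(480,300)),cv2.resize(b[100:280,240:420,::-1],(300,300))]))
E
```

```text
(no output)
```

View pics/w2.png

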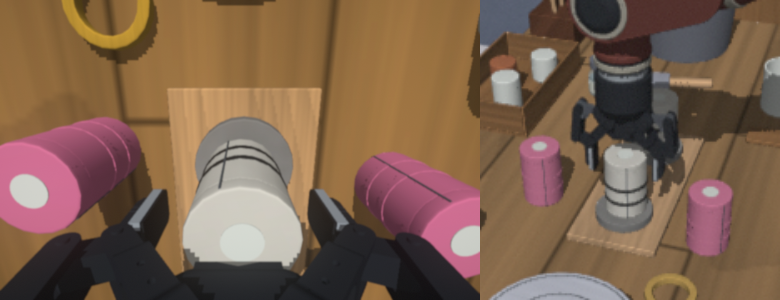

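The mould sits between the open jaws, with its top at (243,240) in the left picture and both pink ones clear. I'll close the jaws now.

Request:
jog_arm(deltas=[[[0,0,0],[0,0,0],0.07],[[0,0,0],[0,0,0],0.062],[[0,0,0],[0,0,0],0.058],[[0,0,0],[0,0,0],0.05],[[0,0,0],[0,0,0],0.05],[[0,0,0],[0,0,0],0.05],[[0,0,0],[0,0,0],0.05],[[0,0,0],[0,0,0],0.05],[[0,0,0],[0,0,0],0.05]])

```text
t: 2.23
tool_pos: [0.5402, -0.0102, 0.0807]
tool_rot: [3.141, 0.0, 0.005]
contact_force: [-2.6, -0.2, 6.4]
opening: 0.0593
```

Request:
jog_arm(deltas=[[[0,0,0],[0,0,0],0.05],[[0,0,0],[0,0,0],0.05],[[0,0,0],[0,0,0],0.05],[[0,0,0],[0,0,0],0.05]])

```text
t: 2.57
tool_pos: [0.5402, -0.0102, 0.0807]
tool_rot: [3.141, 0.0, 0.005]
contact_force: [-2.8, 1.1, 6.1]
opening: 0.0587
```

```bash
python3 - <<'E'
from h import *
for i in range(3):
    o=ctrl.get_obs(); get_image("side"); print(o["t"],o["tool_pos"],o["contact_force"],o["wrist_torque"],o["opening"])
E
```

```text
2.5667 [ 0.5402 -0.0102  0.0807] [-2.7933  1.1     6.1143] [0.012  0.3887 0.0514] 0.05866814418366416
2.6167 [ 0.5402 -0.0102  0.0807] [-3.7166  0.8487  6.2714] [-0.0115  0.37   -0.0492] 0.05897039874332909
2.6667 [ 0.5402 -0.0102  0.0807] [-2.9654  0.2963  6.1889] [-0.0129  0.3802 -0.0074] 0.05863179716990611
```

The grip is firm. The roughly 6 N upward reaction comes from the pads swinging forward. Now I'll lift 60 mm.

Request:
jog_arm(deltas=[[[0,0,0],[0,0,-0.004],0.05],[[0,0,0],[0,0,-0.012],0.05],[[0,0,0],[0,0,-0.022],0.05],[[0,0,0],[0,0,-0.032],0.05],[[0,0,0],[0,0,-0.042],0.05],[[0,0,0],[0,0,-0.05],0.05],[[0,0,0],[0,0,-0.056],0.05],[[0,0,0],[0,0,-0.06],0.05],[[0,0,0],[0,0,-0.06],0.05],[[0,0,0],[0,0,-0.06],0.05],[[0,0,0],[0,0,-0.06],0.05],[[0,0,0],[0,0,-0.06],0.05]])

```text
t: 3.72
tool_pos: [0.5385, -0.0099, 0.1375]
tool_rot: [-3.141, 0.0, 0.002]
contact_force: [0.9, -0.2, -3.8]
opening: 0.0584
```

```bash
python3 - <<'E'
from h import *
F=[]
for i in range(14):
    o=ctrl.get_obs(); im=get_image("side"); F.append(np.r_[o["contact_force"],o["wrist_torque"],o["effort"][1:3]])
F=np.array(F);print(o["t"],o["tool_pos"],o["tool_rot"],o["opening"]);print(F.mean(0),F.std(0)/14**.5)
cv2.imwrite("pics/s3.png",cv2.resize(im[100:280,240:420,::-1],(540,540)))
E
```

```text
4.3667 [ 0.539  -0.01    0.1383] [ 3.1416 -0.0001  0.    ] 0.058606574985977204
[  0.1501  -0.0702  -3.3383   0.0076  -0.0095   0.0002 -33.6453 -37.1012] [0.1136 0.0972 0.1232 0.0105 0.0096 0.0044 0.0192 0.0156]
```

View pics/s3.png

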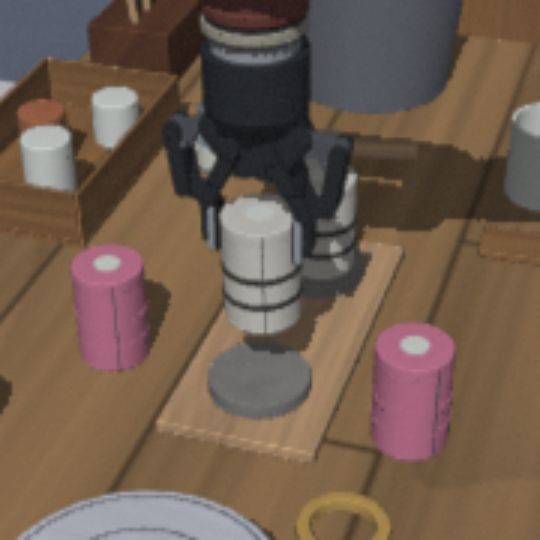

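It's lifted clear and upright, and pulls about -3.3 N, which suggests the heavy one. I'll compare with the other. Setting it back slowly.

Request:
jog_arm(deltas=[[[0,0,0],[0,0,0.006],0.05],[[0,0,0],[0,0,0.016],0.05],[[0,0,0],[0,0,0.027],0.05],[[0,0,0],[0,0,0.037],0.05],[[0,0,0],[0,0,0.045],0.05],[[0,0,0],[0,0,0.05],0.05],[[0,0,0],[0,0,0.053],0.05],[[0,0,0],[0,0,0.055],0.05],[[0,0,0],[0,0,0.056],0.05],[[0,0,0],[0,0,0.057],0.05],[[0,0,0],[0,0,0.0575],0.05],[[0,0,0],[0,0,0.0575],0.05]])

```text
t: 5.42
tool_pos: [0.5393, -0.0101, 0.0812]
tool_rot: [3.141, -0.0, 0.001]
contact_force: [0.2, -0.1, -2.8]
opening: 0.0588
```

```bash
python3 - <<'E'
from h import *
for i in range(6):
    o=ctrl.get_obs(); get_image("side"); print(o["t"],o["tool_pos"],o["contact_force"],o["opening"])
E
```

```text
5.4167 [ 0.5393 -0.0101  0.0812] [ 0.2292 -0.0751 -2.7845] 0.058849096452941
5.4667 [ 0.5392 -0.01    0.0812] [ 0.0478  0.2575 -3.0296] 0.0585971008707498
5.5167 [ 0.5392 -0.01    0.0812] [ 1.5966 -0.4068 -3.5355] 0.058725700278108445
5.5667 [ 0.5392 -0.0101  0.0812] [ 0.1296  0.1875 -3.9319] 0.058723997496215985
5.6167 [ 0.5392 -0.01    0.0811] [-0.4716  0.3024 -3.9395] 0.05874948881625711
5.6667 [ 0.5391 -0.01    0.081 ] [-0.5121 -0.0434 -3.7765] 0.058469756227014676
```

Request:
jog_arm(deltas=[[[0,0,0],[0,0,0.0005],0.05],[[0,0,0],[0,0,0.001],0.05],[[0,0,0],[0,0,0.0015],0.05],[[0,0,0],[0,0,0.0015],0.05],[[0,0,0],[0,0,0.0015],0.05],[[0,0,0],[0,0,0.0015],0.05]])

```text
t: 6.22
tool_pos: [0.5392, -0.01, 0.0808]
tool_rot: [3.141, 0.0, -0.0]
contact_force: [-5.3, 0.3, 7.3]
opening: 0.059
```

Request:
jog_arm(deltas=[[[0,0,0],[0,0,-0.0005],0.05],[[0,0,0],[0,0,-0.0005],0.05],[[0,0,0],[0,0,-0.0005],0.06],[[0,0,0],[0,0,-0.0005],0.063],[[0,0,0],[0,0,-0.0005],0.068],[[0,0,0],[0,0,-0.0005],0.075],[[0,0,0],[0,0,-0.0005],0.085],[[0,0,0],[0,0,-0.0005],0.085],[[0,0,0],[0,0,-0.0005],0.085],[[0,0,0],[0,0,-0.0005],0.085],[[0,0,0],[0,0,-0.0005],0.085]])

```text
t: 7.13
tool_pos: [0.539, -0.01, 0.0798]
tool_rot: [3.142, 0.0, 0.0]
contact_force: [-0.5, 0.8, 0.7]
opening: 0.0851
```

```bash
python3 - <<'E'
from h import *
F=[]
for i in range(5):
    o=ctrl.get_obs(); a=get_image(["wrist","side"][i%2]); F.append(o["contact_force"])
    if i%2: b=a
    else: w=a
print(o["t"],o["tool_pos"],o["opening"],np.mean(F,0))
cv2.imwrite("pics/w4.png",np.hstack([cv2.resize(w[:,:,::-1],(480,300)),cv2.resize(b[100:280,240:420,::-1],(300,300))]))
E
```

```text
7.3333 [ 0.539  -0.01    0.0798] 0.08492425997638273 [0.0653 0.0358 0.0421]
```

View pics/w4.png

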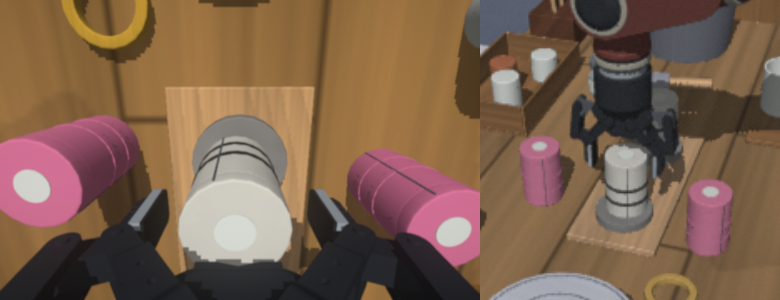

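The near mould stands let go in the middle of its disc. I'll rise and go over the far one.

Request:
jog_arm(deltas=[[[0,0,0],[0,0,-0.01],0.085],[[0,0,0],[0,0,-0.035],0.085],[[0,0,0],[0,0,-0.07],0.085],[[0,0,0],[0,0,-0.1],0.085],[[0,0,0],[0,0.015,-0.135],0.085],[[0,0,0],[0,0.045,-0.15],0.085],[[0,0,0],[0.001,0.08,-0.15],0.085],[[0,0,0],[0.001,0.115,-0.15],0.085],[[0,0,0],[0.001,0.145,-0.15],0.085],[[0,0,0],[0.001,0.166,-0.15],0.085],[[0,0,0],[0.001,0.166,-0.15],0.085],[[0,0,0],[0.001,0.166,-0.15],0.085]])

```text
t: 8.38
tool_pos: [0.5399, -0.1768, 0.2304]
tool_rot: [-3.141, 0.003, -0.001]
contact_force: [-0.8, 0.9, 0.8]
opening: 0.0853
```

```bash
python3 - <<'E'
from h import *
get_image("side")
o=ctrl.get_obs(); im=get_image("wrist"); cv2.imwrite("pics/wrist5.png",im[:,:,::-1])
print(o["tool_pos"],o["tool_rot"],o["contact_force"])
W=pose("wrist",o); hsv=cv2.cvtColor(im,cv2.COLOR_RGB2HSV)
m=((hsv[...,2]>130)&(hsv[...,1]<60)).astype(np.uint8)
mm=np.zeros_like(m); mm[150:240,270:365]=m[150:240,270:365]
cs=max(cv2.findContours(mm,0,2)[0],key=cv2.contourArea); e=cv2.fitEllipse(cs); print(e,plane(W,e[0],.117))
E
```

```text
[ 0.5399 -0.1759  0.2303] [-3.1412  0.001  -0.0005] [ 0.4524 -0.0452  0.1557]
((316.1338195800781, 183.98338317871094), (75.4990234375, 88.46196746826172), 10.536969184875488) [ 0.5394 -0.1674  0.117 ]
```

View pics/wrist5.png

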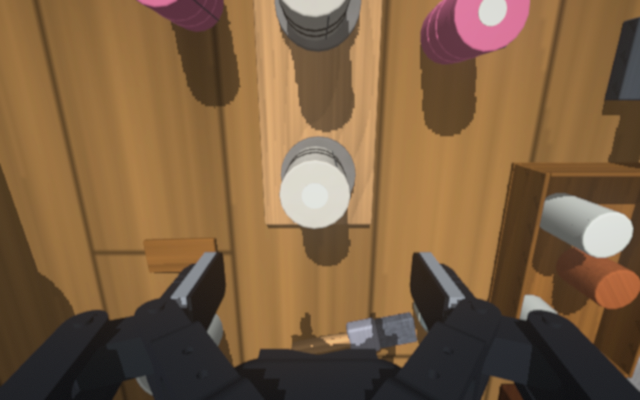

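The far mould's top is at (315,193), centred under the tool as the near one was. Descending and closing.

Request:
jog_arm(deltas=[[[0,0,0],[-0.001,0,0.02],0.085],[[0,0,0],[-0.001,0,0.05],0.085],[[0,0,0],[-0.001,0,0.08],0.085],[[0,0,0],[-0.001,0,0.11],0.085],[[0,0,0],[-0.001,0,0.135],0.085],[[0,0,0],[-0.001,0,0.15],0.085],[[0,0,0],[-0.001,0,0.15],0.085],[[0,0,0],[-0.001,0,0.15],0.085],[[0,0,0],[-0.001,0,0.15],0.07],[[0,0,0],[-0.001,0,0.15],0.062],[[0,0,0],[-0.001,0,0.15],0.06],[[0,0,0],[-0.001,0,0.15],0.06]])

```text
t: 9.48
tool_pos: [0.5402, -0.1765, 0.0823]
tool_rot: [3.14, 0.0, 0.004]
contact_force: [-2.3, 1.7, 7.1]
opening: 0.0603
```

Request:
jog_arm(deltas=[[[0,0,0],[0,0,0],0.056],[[0,0,0],[0,0,0],0.05],[[0,0,0],[0,0,0],0.05],[[0,0,0],[0,0,0],0.05],[[0,0,0],[0,0,0],0.05],[[0,0,0],[0,0,0],0.05],[[0,0,0],[0,0,0],0.05],[[0,0,0],[0,0,0],0.05]])

```text
t: 10.15
tool_pos: [0.5402, -0.1766, 0.0825]
tool_rot: [3.14, -0.0, 0.004]
contact_force: [-3.5, 1.1, 7.3]
opening: 0.0595
```

Request:
jog_arm(deltas=[[[0,0,0],[0,0,-0.004],0.05],[[0,0,0],[0,0,-0.012],0.05],[[0,0,0],[0,0,-0.022],0.05],[[0,0,0],[0,0,-0.032],0.05],[[0,0,0],[0,0,-0.042],0.05],[[0,0,0],[0,0,-0.05],0.05],[[0,0,0],[0,0,-0.056],0.05],[[0,0,0],[0,0,-0.06],0.05],[[0,0,0],[0,0,-0.06],0.05],[[0,0,0],[0,0,-0.06],0.05],[[0,0,0],[0,0,-0.06],0.05],[[0,0,0],[0,0,-0.06],0.05]])

```text
t: 11.15
tool_pos: [0.5385, -0.1758, 0.139]
tool_rot: [-3.141, 0.0, 0.002]
contact_force: [-1.0, 0.4, -2.0]
opening: 0.0591
```

```bash
python3 - <<'E'
from h import *
F=[]
for i in range(14):
    o=ctrl.get_obs(); im=get_image("side"); F.append(np.r_[o["contact_force"],o["wrist_torque"],o["effort"][1:3]])
F=np.array(F);print(o["t"],o["tool_pos"],o["tool_rot"],o["opening"]);print(F.mean(0),F.std(0)/14**.5)
cv2.imwrite("pics/s6.png",cv2.resize(im[100:280,240:420,::-1],(540,540)))
E
```

```text
11.8 [ 0.539  -0.176   0.1398] [ 3.1416 -0.      0.0001] 0.05981665731687367
[ -0.2896   0.352   -1.9616  -0.0092  -0.0054  -0.0108 -35.7014 -36.1555] [0.167  0.1201 0.0973 0.0092 0.01   0.0079 0.0195 0.015 ]
```

View pics/s6.png

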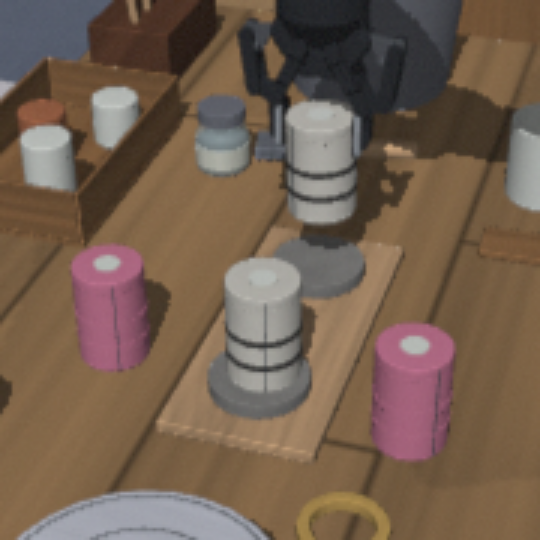

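The far mould pulls -2.0 N and the near one -3.3 N, so the near one is the heavier. I'll set the far one back gently.

Request:
jog_arm(deltas=[[[0,0,0],[0,0,0.006],0.05],[[0,0,0],[0,0,0.016],0.05],[[0,0,0],[0,0,0.027],0.05],[[0,0,0],[0,0,0.037],0.05],[[0,0,0],[0,0,0.045],0.05],[[0,0,0],[0,0,0.05],0.05],[[0,0,0],[0,0,0.053],0.05],[[0,0,0],[0,0,0.055],0.05],[[0,0,0],[0,0,0.056],0.05],[[0,0,0],[0,0,0.057],0.05],[[0,0,0],[0,0,0.057],0.05],[[0,0,0],[0,0,0.057],0.05]])

```text
t: 12.85
tool_pos: [0.5393, -0.1761, 0.0833]
tool_rot: [3.141, -0.0, 0.001]
contact_force: [-0.0, 0.2, -1.9]
opening: 0.0598
```

Request:
jog_arm(deltas=[[[0,0,0],[0,0,0.0005],0.05],[[0,0,0],[0,0,0.001],0.05],[[0,0,0],[0,0,0.001],0.05],[[0,0,0],[0,0,0.001],0.05],[[0,0,0],[0,0,0.001],0.05]])

```text
t: 13.27
tool_pos: [0.5394, -0.1762, 0.0826]
tool_rot: [3.141, 0.0, 0.001]
contact_force: [-2.4, 0.1, 4.4]
opening: 0.0594
```

Contact is felt at +4.4 N, so I'll open slowly.

Request:
jog_arm(deltas=[[[0,0,0],[0,0,0],0.06],[[0,0,0],[0,0,0],0.063],[[0,0,0],[0,0,0],0.068],[[0,0,0],[0,0,0],0.075],[[0,0,0],[0,0,0],0.085],[[0,0,0],[0,0,0],0.085],[[0,0,0],[0,0,0],0.085],[[0,0,0],[0,0,0],0.085],[[0,0,0],[0,0,0],0.085]])

```text
t: 14.02
tool_pos: [0.539, -0.176, 0.0818]
tool_rot: [3.142, 0.0, 0.0]
contact_force: [-0.7, -0.3, -0.5]
opening: 0.0848
```

```bash
python3 - <<'E'
from h import *
F=[]
for i in range(4):
    o=ctrl.get_obs(); a=get_image(["wrist","side"][i%2]); F.append(o["contact_force"])
    if i%2: b=a
    else: w=a
print(o["t"],o["tool_pos"],o["opening"],np.mean(F,0))
cv2.imwrite("pics/w7.png",np.hstack([cv2.resize(w[:,:,::-1],(480,300)),cv2.resize(b[100:280,240:420,::-1],(300,300))]))
E
```

```text
14.1667 [ 0.539  -0.176   0.0818] 0.0851039619924979 [-0.1439  0.1082 -0.4635]
```

View pics/w7.png

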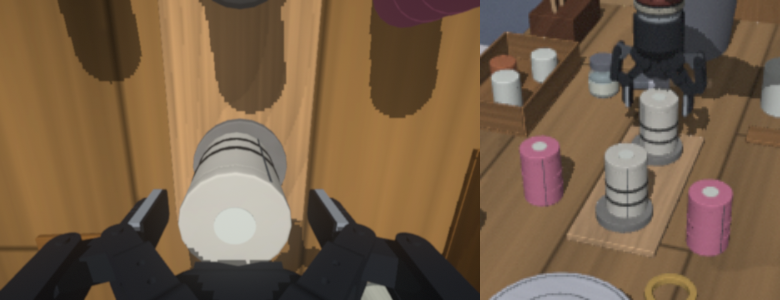

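Both moulds stand upright on their discs. Rising and returning to the near, heavier one.

Request:
jog_arm(deltas=[[[0,0,0],[0,0,-0.01],0.085],[[0,0,0],[0,0,-0.035],0.085],[[0,0,0],[0,0,-0.07],0.085],[[0,0,0],[0,0,-0.1],0.085],[[0,0,0],[0,-0.015,-0.135],0.085],[[0,0,0],[0,-0.045,-0.148],0.085],[[0,0,0],[0,-0.08,-0.148],0.085],[[0,0,0],[0,-0.115,-0.148],0.085],[[0,0,0],[0,-0.145,-0.148],0.085],[[0,0,0],[0,-0.166,-0.148],0.085],[[0,0,0],[0,-0.166,-0.148],0.085],[[0,0,0],[0,-0.166,-0.148],0.085]])

```text
t: 15.22
tool_pos: [0.539, -0.0092, 0.2306]
tool_rot: [3.141, 0.003, 0.001]
contact_force: [0.2, -0.8, -0.4]
opening: 0.0849
```

```bash
python3 - <<'E'
from h import *
b=get_image("side"); get_image("side")
o=ctrl.get_obs(); im=get_image("wrist"); print(o["tool_pos"])
cv2.imwrite("pics/w8.png",np.hstack([cv2.resize(im[:,:,::-1],(480,300)),cv2.resize(b[100:280,240:420,::-1],(300,300))]))
E
```

```text
[ 0.5391 -0.0106  0.2303]
```

View pics/w8.png

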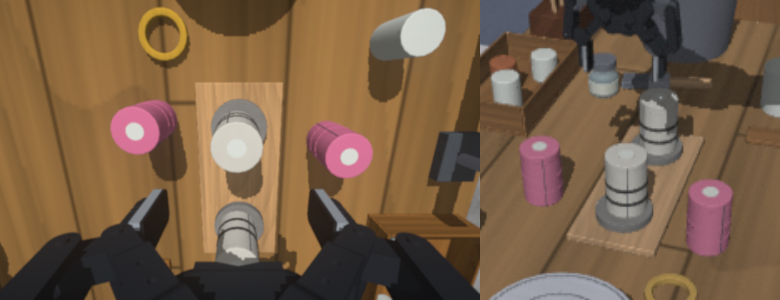

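The near mould's top is at (237,147) in the halved view, centred and upright. Descending and gripping.

Request:
jog_arm(deltas=[[[0,0,0],[0,0,0.02],0.085],[[0,0,0],[0,0,0.05],0.085],[[0,0,0],[0,0,0.08],0.085],[[0,0,0],[0,0,0.11],0.085],[[0,0,0],[0,0,0.135],0.085],[[0,0,0],[0,0,0.151],0.085],[[0,0,0],[0,0,0.151],0.085],[[0,0,0],[0,0,0.151],0.085],[[0,0,0],[0,0,0.151],0.07],[[0,0,0],[0,0,0.151],0.062],[[0,0,0],[0,0,0.151],0.06],[[0,0,0],[0,0,0.151],0.06]])

```text
t: 16.37
tool_pos: [0.5394, -0.0102, 0.0802]
tool_rot: [3.141, 0.0, 0.002]
contact_force: [-2.4, 0.1, 1.6]
opening: 0.06
```

Request:
jog_arm(deltas=[[[0,0,0],[0,0,0],0.056],[[0,0,0],[0,0,0],0.05],[[0,0,0],[0,0,0],0.05],[[0,0,0],[0,0,0],0.05],[[0,0,0],[0,0,0],0.05],[[0,0,0],[0,0,0],0.05],[[0,0,0],[0,0,0],0.05],[[0,0,0],[0,0,0],0.05]])

```text
t: 17.03
tool_pos: [0.5393, -0.0102, 0.0805]
tool_rot: [3.141, 0.001, 0.001]
contact_force: [-4.8, -0.6, 6.9]
opening: 0.0587
```

Request:
jog_arm(deltas=[[[0,0,0],[0,0,-0.004],0.05],[[0,0,0],[0,0,-0.012],0.05],[[0,0,0],[0,0,-0.025],0.05],[[0,0,0],[0,0,-0.042],0.05],[[0,0,0],[0,0,-0.06],0.05],[[0,0,0],[0,0,-0.077],0.05],[[0,0,0],[0,0,-0.092],0.05],[[0,0,0],[0,0,-0.103],0.05],[[0,0,0],[0,0,-0.11],0.05],[[0,0,0],[0,0,-0.11],0.05],[[0,0,0],[0,0,-0.11],0.05],[[0,0,0],[0,0,-0.11],0.05]])

```text
t: 18.03
tool_pos: [0.5383, -0.0099, 0.1876]
tool_rot: [-3.141, 0.0, 0.003]
contact_force: [0.5, 0.2, -3.1]
opening: 0.0585
```

```bash
python3 - <<'E'
from h import *
F=[]
for i in range(10):
    o=ctrl.get_obs(); im=get_image("side"); F.append(o["contact_force"])
print(o["t"],o["tool_pos"],o["tool_rot"],o["opening"],np.mean(F[3:],0))
cv2.imwrite("pics/s9.png",im[:,:,::-1])
E
```

```text
18.4833 [ 0.5389 -0.01    0.1886] [-3.1415 -0.      0.0004] 0.058935411316209885 [-0.0425 -0.0698 -3.6877]
```

View pics/s9.png

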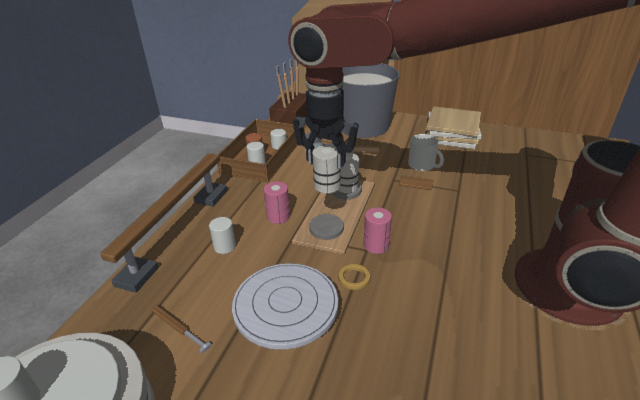

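The weight is confirmed at 3.7 N. The underside is at about 0.135 m, 75 mm above the head. Carrying it over the wheel.

Request:
jog_arm(deltas=[[[0,0,0],[0,-0.004,0],0.05],[[0,0,0],[-0.001,-0.014,0],0.05],[[0,0,0],[-0.002,-0.03,0],0.05],[[0,0,0],[-0.002,-0.05,0],0.05],[[0,0,0],[-0.003,-0.07,0],0.05],[[0,0,0],[-0.004,-0.09,0],0.05],[[0,0,0],[-0.005,-0.11,0],0.05],[[0,0,0],[-0.005,-0.13,0],0.05],[[0,0,0],[-0.006,-0.146,0],0.05],[[0,0,0],[-0.006,-0.156,0],0.05],[[0,0,0],[-0.006,-0.16,0],0.05],[[0,0,0],[-0.006,-0.16,0],0.05]])

```text
t: 19.53
tool_pos: [0.5328, 0.1509, 0.1888]
tool_rot: [3.142, 0.002, -0.0]
contact_force: [0.1, 0.4, -4.0]
opening: 0.0584
```

Request:
jog_arm(deltas=[[[0,0,0],[0,-0.004,0],0.05],[[0,0,0],[-0.001,-0.014,0],0.05],[[0,0,0],[-0.002,-0.03,0],0.05],[[0,0,0],[-0.002,-0.05,0],0.05],[[0,0,0],[-0.003,-0.07,0],0.05],[[0,0,0],[-0.004,-0.09,0],0.05],[[0,0,0],[-0.004,-0.106,0],0.05],[[0,0,0],[-0.004,-0.116,0],0.05],[[0,0,0],[-0.004,-0.12,0],0.05],[[0,0,0],[-0.004,-0.12,0],0.05],[[0,0,0],[-0.004,-0.12,0],0.05],[[0,0,0],[-0.004,-0.12,0],0.05]])

```text
t: 20.53
tool_pos: [0.5291, 0.2692, 0.1887]
tool_rot: [3.141, -0.002, -0.0]
contact_force: [-0.3, -0.2, -2.7]
opening: 0.0588
```

```bash
python3 - <<'E'
from h import *
F=[]
for i in range(10):
    o=ctrl.get_obs(); n="scene" if i==8 else "side"; im=get_image(n); F.append(o["contact_force"])
    if n=="scene": c=im
print(o["t"],o["tool_pos"],o["tool_rot"],o["opening"],np.mean(F[3:],0),np.abs(o["dq"]).max())
cv2.imwrite("pics/s10.png",im[:,:,::-1]);cv2.imwrite("pics/c10.png",c[:,:,::-1])
E
```

```text
20.9833 [0.529  0.2699 0.1888] [-3.1416  0.0003 -0.0001] 0.05875010594092583 [-0.0023 -0.2584 -3.8361] 0.0013525895674969934
```

View pics/s10.png

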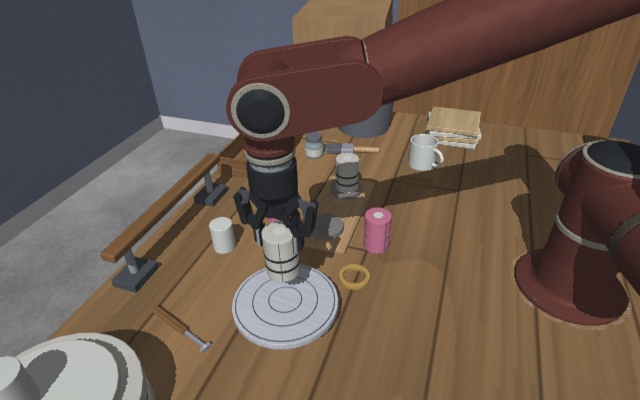

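View pics/c10.png

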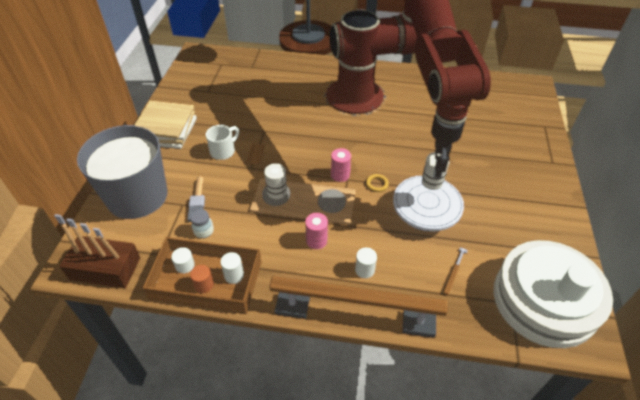

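```bash
python3 - <<'E'
from h import *
for n in("side","scene"):
    P=pose(n)
    for z in(.135,.225): print(n,z,proj(P,(.529,.27,z)))
x,r=tri([ray(pose("side"),(277,231)),ray(pose("scene"),(434,159))]);print("top seen",x,r)
job.finish_job()
E
```

```text
side 0.135 [282.3333 271.8422]
side 0.225 [278.4829 233.0915]
scene 0.135 [432.5792 182.6034]
scene 0.225 [438.5086 159.4922]
top seen [0.5326 0.2607 0.2246] [np.float64(0.003835337256251841), np.float64(0.003835337256251714)]
the job is handed in; nothing more can be done
```

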